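# Third hand for the lock ring: index the housing and hold it against the sprung stop

## Task

Slide the carrier with the steel instrument housing along its rail to the neighbouring station that faces the bracket with the sprung rubber pad, and let it settle in the detent there before the housing touches the pad. Then press the housing lengthwise, still lying in its cradle, against that pad with a steady push of about 10 N (the pad then sits halfway in), never driving the pad right in, and finish while still holding it so, for a colleague to screw on the ring. Do not disturb the things lying around.

Things in the scene. Friction and masses are not known exactly. Their poses are not given: they have to be found in the camera images.
- fixture: Fixed aluminium base plate 220 x 320 mm with a dark steel rail, 40 mm wide, top at 30 mm. Origin: on the bench under the rail's middle. y runs along the rail; x is level, across the rail, away from the robot to the brackets; yaw within 0.3 rad. Three stations, each a pair of cross ribs 3 mm high, at y = -90, 0, +90 mm. End blocks reach 42 mm up.
- carrier (a joint): Place of the black plastic carrier on the rail (m), growing along the fixture's +y. It starts in the middle station, 0; the others are at -0.09 and +0.09; ends at +-0.105. Friction about 0.6 N; a sprung ball drops between a station's ribs and pulls the carrier in from about 4 mm off; it takes some 3 to 6 N sideways to leave or enter.
- cradle (a point): Point over the carrier's middle, at the lying housing's axis, 66 mm above the bench; axes as the fixture's. Carrier 70 mm in x, 62 mm in y. Its cradle is a channel along x, open at both ends, floor 44 mm above the bench, two walls 7 mm thick, 48 mm apart inside, tops at 56 mm above the bench.
- housing: Loose steel cylinder, diameter 44, 140 mm long (far 12 mm: nose of diameter 34), 0.3 to 0.6 kg. Lies in the cradle along x, slides lengthwise, 2 mm play to each wall, overhangs both ends. Origin on its axis, halfway: rear end x = -70 mm (robot side), nose face +70 mm. It may roll about x. Grip it across from above (fingertips over the wall tops) or push its rear end.
- stop: Fixed grey upright bracket, 10 mm thick, 66 wide, top 102 mm above the bench, with the sprung pad on its robot side. Stands beyond the rail facing one of the two outer stations (which one varies). Origin: its foot, on the robot-side face, 12 mm above the bench, 115 mm from the rail's middle line. Axes as the fixture's: +x is the pressing direction.
- pad_face (a point): Middle of the rubber pad's face, which looks to -x; at the height of the housing's axis (66 mm above the bench), 30 mm in front of the bracket when the pad is out. Pad 50 mm wide, 44 high, 10 thick. The point moves with the pad.
- stop_pad (a joint): How far the pad is pushed in (m): 0 out, 0.02 fully in against its bracket. Spring 1000 N/m without preload: 10 N at 0.010.
- blank: Fixed plain grey bracket of the same size as the stop's but without a pad, facing the other outer station. Origin as the stop's. Not used.
- spray_can: Loose standing spray can, diameter 60 mm, 180 mm tall, origin at its foot. Leave alone.
- lock_ring: Loose steel ring lying flat, outer diameter 60 mm, 16 mm high, origin under its middle. Leave alone.
- sanding_block: Loose dark sanding block 100 x 60 x 30 mm, origin under its middle. Leave alone.
Not all that is in view belongs to the job. What is shaped like the housing but orange is not meant.

How it is judged:
On the way, in this order (a step that is already met when the one before it is completed fails the run):
1. the carrier rests in the station opposite the sprung stop, the housing not yet touching the pad (y of cradle in the frame of stop between -0.004 and 0.004 m and z of housing in the frame of cradle between -0.005 and 0.005 m and y of housing in the frame of cradle between -0.005 and 0.005 m and angle between the x axis of housing and the x axis of stop, either way round below 0.08 rad and contact force between housing and stop below 0.3 N and value of joint stop_pad below 0.002 m and velocity of joint carrier between -0.01 and 0.01 m/s), for 0.2 s.
2. the housing is pressed against the sprung pad with 6 to 14 N for a second (y of cradle in the frame of stop between -0.004 and 0.004 m and z of housing in the frame of cradle between -0.005 and 0.005 m and y of housing in the frame of cradle between -0.005 and 0.005 m and angle between the x axis of housing and the x axis of stop, either way round below 0.08 rad and contact force between housing and stop between 6 and 14 N and contact force between the fingers and housing above 2 N), for 1 s.
At the end, for the whole second after the job is handed in: The carrier is in the station opposite the sprung stop (within 4 mm), the housing lies in its cradle (within 5 mm, aligned within 0.08 rad), at rest, and the robot's fingers keep it pressed against the pad with 6 to 14 N (pad about 6 to 14 mm in) (all of step 2 and linear speed of housing below 0.01 m/s); the arm keeps its last pose, push and grip.
It fails at once if the sprung pad is driven fully in (over 19 mm) (value of joint stop_pad above 0.019 m).
It fails at once if the spray can is moved by over 15 mm or tipped (distance of spray_can from where it was at the start of the episode above 0.015 m or angle between spray_can's own z axis and vertical above 0.3 rad).
It fails at once if the lock ring is moved by over 15 mm or tipped (distance of lock_ring from where it was at the start of the episode above 0.015 m or angle between lock_ring's own z axis and vertical above 0.3 rad).
It fails at once if the sanding block is moved by over 15 mm or tipped (distance of sanding_block from where it was at the start of the episode above 0.015 m or angle between sanding_block's own z axis and vertical above 0.3 rad).
It also fails if it takes over 42 s, if anything falls off the work surface, if the arm or the gripper's body presses on something with over 40 N, if the wrist force passes 120 N, or if a joint passes its speed limit or range.

## Robot

A 6-joint arm with a two-finger parallel gripper is mounted at the origin on the work surface. World frame = base frame: x ahead of the robot, y to its left, z up, the work surface at z = 0. Lengths are in m, angles in rad, forces in N, time in s.
With the tool pointing down it reaches from about 0.375 to 0.75 m from the base axis. Payload 9 kg.
Tool frame: the origin (TCP) lies at the very end of the fingers, on their centre line; the grasp point (between the pads) lies 19 mm behind it; y points along the fingers, z is the direction in which the jaws open and shut, and the axes are right-handed (so a half turn about y gives the same grasp; the last joint's range is limited). The gripper opens to 85 mm and grips with 20 to 120 N. Pads are 22 mm wide; open, the fingers measure 114 mm over their backs; the gripper's body (76 mm by 85 mm) begins 54 mm behind the grasp point. The pads swing forward as they close: fully open they stand 13 mm farther back than shut.
Start: joints at [-1.36, 0.104, 0.097, 1.564, 0, 1.353], TCP at [0.249, -0.546, 0.196] pointing down, gripper open.
Joint ranges: [-2.99, 2.99], [-0.84, 1.86], [-1.1, 1.16], [-1.84, 2.11], [-1.51, 1.56], [-3.14, 3.14]. Speed limits (rad/s): [2.22, 2.22, 2.57, 3.14, 3.14, 3.14].

## Interface

Orientations are given as a rotation vector (axis times angle).
In Python, from cell import manip, imaging gives the robot as it stands. Calls block until the motion is done:
- manip.move_pose(position, orientation): joint-space move of the TCP to a pose.
- manip.movel(position, ori=None, v=0.15): straight line of the TCP; ori=None keeps the orientation; v is the mean speed in m/s.
- manip.movej(angles): joint-space move.
- manip.move_gripper(opening, squeeze=None): finger opening in m; squeeze is the grip in N (None keeps the last); returns when the fingers have stopped.
- manip.dwell(seconds).
- manip.ik(position, orientation): joint angles nearest the present ones, or None.
- imaging.get_image(name): name is "scene" or "top"; returns (picture, depth): 480x640x3 uint8, red, green, blue; 480x640 float32, m along the optical axis (not along the pixel's ray), 0 where there is no reading.
- imaging.camera_params(name): a dict with "fovy" (degrees; the focal length in pixels is half the picture's height over the tangent of half this angle, whatever the lens; pixels are square), "cx", "cy" (the principal point, pixels), "world_from_camera" (4x4, takes a point from camera to world coordinates). Camera axes: x right, y down, z forward; pixel columns grow to the right and rows downward; lengths in m; the calibration is good to about 2 mm. A picture is of the moment at which its call begins. camera_params takes no time and is no camera call.
A pose or a line that the arm cannot do raises manip.MotionError and nothing moves.
- manip.finish_job(): hands the job in, once; it reports no verdict.
Readings, each from a call of its own:
- manip.get_time_s(): time.
- manip.get_joints(): joint angles.
- manip.get_joint_velocities(): joint speeds.
- manip.get_joint_torque(): joint torques, N m.
- manip.get_tool_pos(): TCP position.
- manip.get_tool_rot(): TCP orientation.
- manip.get_contact_force(): force on the tool from outside, world axes, zero at the start.
- manip.get_torque(): the same for the moment, N m.
- manip.get_grip_width(): finger opening in m.
Only numpy, scipy, OpenCV 4.12 (cv2) and the standard library are available. Lean on these libraries where they do the work, as an engineer would, in place of code of your own. Each camera call takes 0.05 s, during which the arm holds its last target. There are 200 camera calls.

## Working session

There is one attempt and no reset: what is moved stays moved. The work goes in short steps, each a Python script; the robot and the scene stay as the last script left them, time stands still between calls to the robot, and variables do not carry over. Pictures are saved under pics/ and viewed, about 8 in all and at most 12, crops included, and the job is handed in when it is done.

```bash
ls; mkdir -p pics
cat > h.py <<'E'
import numpy as np, cv2
from cell import manip, imaging
def shot(n):
    im,d=imaging.get_image(n); np.savez(f'/tmp/{n}.npz',im=im,d=d); return im,d
def cloud(n,d):
    p=imaging.camera_params(n); f=240/np.tan(np.radians(p['fovy'])/2)
    v,u=np.mgrid[:480,:640]
    P=np.stack([(u-p['cx'])*d/f,(v-p['cy'])*d/f,d,np.ones_like(d)],-1)@np.array(p['world_from_camera']).T
    P=P[...,:3]; P[d==0]=np.nan; return P
E
python3 - <<'E'
from h import *
for n in ("scene","top"):
    im,d=shot(n); cv2.imwrite(f'pics/{n}0.png',im[...,::-1]); print(n,imaging.camera_params(n))
print(manip.get_tool_rot(),manip.get_time_s(),manip.get_contact_force())
E
```

```text
pics
scene {'fovy': 51.17675123203606, 'cx': 318.8400859424474, 'cy': 235.02972620882252, 'world_from_camera': array([[ 0.83262712,  0.44583364, -0.32857944,  0.77146214],
       [ 0.55358118, -0.6878784 ,  0.46943709, -0.39513282],
       [-0.01673185, -0.57276144, -0.81955133,  0.81149301],
       [ 0.        ,  0.        ,  0.        ,  1.        ]])}
top {'fovy': 46.920703485353286, 'cx': 323.45017025810404, 'cy': 229.32208726113313, 'world_from_camera': array([[-0.013638  , -0.99916947,  0.03839768,  0.4352664 ],
       [-0.99990105,  0.01349541, -0.0039703 ,  0.058238  ],
       [ 0.00344881, -0.03844802, -0.99925465,  1.07331198],
       [ 0.        ,  0.        ,  0.        ,  1.        ]])}
[-0.4321562   1.98570684 -1.98327239] 0.1 [-0.04103155  0.31527981 -0.85817649]
```

View pics/top0.png

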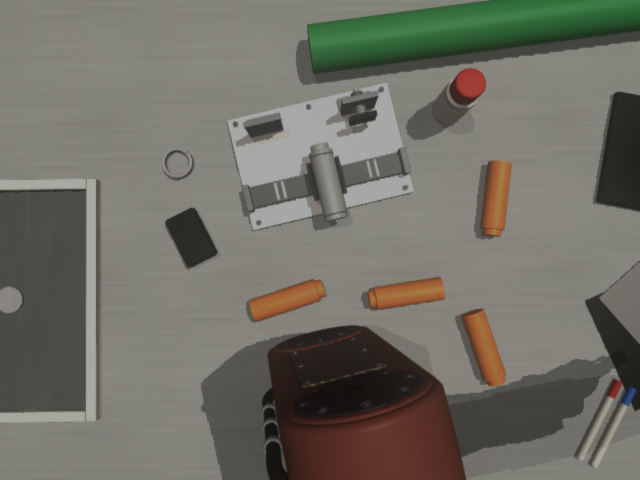

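View pics/scene0.png

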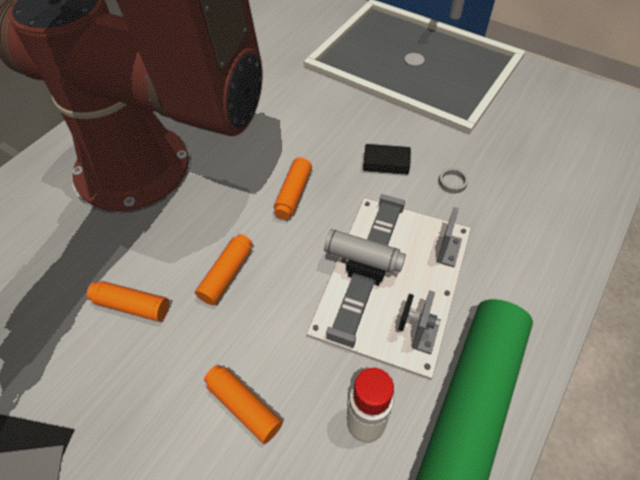

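The top view shows one steel-grey housing on the carrier, spanning about (320,146) to (337,220). The sprung pad bracket is at (360,105) on the fixture's -y side, and the plain blank bracket is at (265,125). The four orange cylinders at (287,299), (406,293), (484,347) and (497,198) are decoys. Also in view are the can at (466,90), the ring at (177,164) and the sanding block at (191,237). Next I'll measure these and confirm with a crop.

```bash
cat >> h.py <<'E'
def box(n,P,m):
    q=P[m]; c=cv2.minAreaRect(q[:,:2].astype(np.float32)*1000); print(n,m.sum(),'c',np.round(c[0],1),'size',np.round(c[1],1),'ang',round(c[2],2),'z',np.round(np.nanpercentile(q[:,2],[5,50,95]),4)); return c
def measure():
    im,d=shot('top'); P=cloud('top',d); Z=P[...,2]
    v,u=np.mgrid[:480,:640]; roi=(u>215)&(u<425)&(v>75)&(v<240)&np.isfinite(Z)
    pl=roi&(Z>.006)&(Z<.018)&(im.min(-1)>110)
    pl=cv2.morphologyEx(pl.astype(np.uint8),cv2.MORPH_OPEN,np.ones((3,3)))>0
    c=box('plate',P,pl); return im,P,roi,c
E
python3 - <<'E'
from h import *
im,P,roi,c=measure(); Z=P[...,2]
pts=cv2.boxPoints(c); e=sorted([pts[1]-pts[0],pts[2]-pts[1]],key=np.linalg.norm)[0]
e=e/np.linalg.norm(e); e*=np.sign(e[0]); a=np.arctan2(e[1],e[0]); print('yaw',a)
R=np.array([[np.cos(a),-np.sin(a)],[np.sin(a),np.cos(a)]]); o=np.array(c[0])/1000
L=(P[...,:2]-o)@R
def st(n,m):
    q=L[m]; print(n,m.sum(),'x',np.round(np.percentile(q[:,0],[1,50,99]),4),'y',np.round(np.percentile(q[:,1],[1,50,99]),4),'z',np.round(np.percentile(Z[m],[2,50,98]),4))
inn=roi&(abs(L[...,0])<.13)&(abs(L[...,1])<.17)
h=inn&(Z>.06)&(abs(L[...,1])<.045); st('housing',h)
st('hous top',h&(Z>.080))
q=L[h]; 
k=h&(Z>.080); print('axis slope',np.polyfit(L[k][:,0],L[k][:,1],1))
st('stop',inn&(Z>.05)&(L[...,1]<-.05)); st('blank',inn&(Z>.05)&(L[...,1]>.05))
st('endblk-',inn&(Z>.036)&(Z<.047)&(L[...,1]<-.13)&(abs(L[...,0]+.0)<.1)); st('endblk+',inn&(Z>.036)&(Z<.047)&(L[...,1]>.13))
st('rail',inn&(Z>.026)&(Z<.034)&(abs(L[...,1])>.05)&(abs(L[...,1])<.12))
cv2.imwrite('pics/crop1.png',cv2.resize(im[75:240,215:425,::-1],None,fx=3.5,fy=3.5,interpolation=2))
E
```

```text
plate 11127 c [619.   58.6] size [220.  320.4] ang 12.64 z [0.0088 0.0121 0.0152]
yaw 0.22068925
housing 1827 x [-0.1292 -0.062   0.0084] y [-0.0211  0.001   0.0218] z [0.0677 0.0843 0.09  ]
hous top 1367 x [-0.1285 -0.0627  0.0074] y [-0.0166  0.0007  0.0173] z [0.0803 0.0857 0.0903]
axis slope [0.00017122 0.0005759 ]
stop 866 x [0.0343 0.0647 0.0912] y [-0.1206 -0.0882 -0.0566] z [0.0531 0.0851 0.1045]
blank 460 x [0.0637 0.0652 0.0744] y [0.0579 0.0899 0.1224] z [0.0514 0.0965 0.1049]
endblk- 183 x [-0.0749 -0.0508 -0.0258] y [-0.158  -0.151  -0.1454] z [0.0366 0.0418 0.0454]
endblk+ 176 x [-0.0751 -0.0511 -0.0267] y [0.1461 0.1518 0.1579] z [0.0376 0.0414 0.0449]
rail 1510 x [-0.0701 -0.0497  0.0652] y [-0.1186  0.051   0.1187] z [0.0266 0.0303 0.0337]
```

View pics/crop1.png

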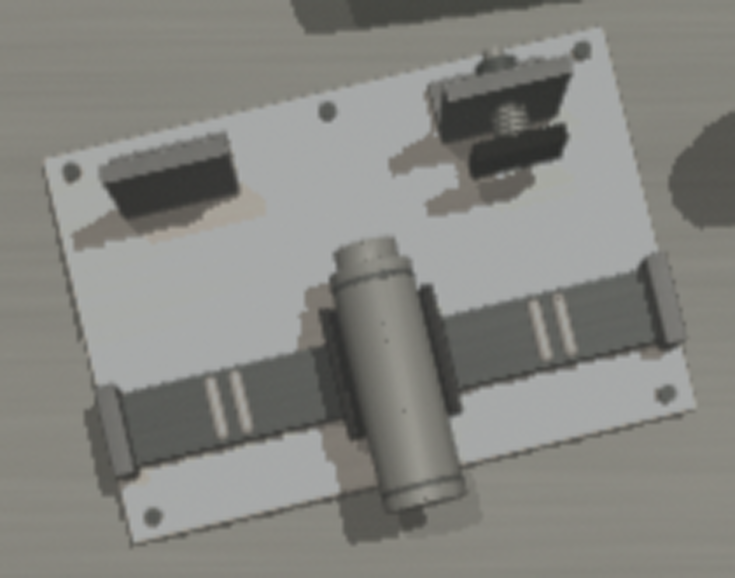

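Everything matches the sizes given: plate 220x320 mm, bracket at +115, pad face at +85. The housing sits about 10 mm back (nose at about +60, rear at about -80). The crop confirms the steel housing is the one on the carrier and that the sprung pad is on the -y side. I'll grip the rear overhang, slide the carrier -90 mm and release. One thing to check first is the dark spot behind the rear end.

```bash
cat >> h.py <<'E'
from scipy.spatial.transform import Rotation
YAW=.2207; O=np.array([.5697,.0475])
RF=np.array([[np.cos(YAW),-np.sin(YAW)],[np.sin(YAW),np.cos(YAW)]])
X=np.r_[RF[:,0],0]; Y=np.r_[RF[:,1],0]
ORI=Rotation.from_matrix(np.c_[X,[0,0,-1],Y]).as_rotvec()
def W(x,y,z): return np.r_[O+RF@[x,y],z]
def F(): # force and TCP in fixture axes
    f=np.array(manip.get_contact_force()); p=np.array(manip.get_tool_pos())
    return np.round(np.r_[RF.T@f[:2],f[2]],2), np.round(np.r_[RF.T@(p[:2]-O),p[2]]*1000,1)
E
python3 - <<'E'
from h import *
P=cloud('top',np.load('/tmp/top.npz')['d']); print(np.round(P[217:226,329:336,2],3))
print(manip.ik(W(-.058,0,.25),ORI))
manip.move_pose(W(-.06,0,.25),ORI)
manip.move_gripper(.085)
manip.movel(W(-.06,0,.047),v=.12); print(F(),manip.get_time_s())
f0=F()[0]
manip.move_gripper(.03,squeeze=40); print(manip.get_grip_width(),F(),manip.get_time_s())
im,d=shot('scene'); cv2.imwrite('pics/grip.png',im[...,::-1][150:400,200:560])
E
```

```text
[[ 0.082  0.086  0.086  0.085  0.088  0.087  0.088]
 [ 0.08   0.084  0.084  0.083  0.087  0.087  0.089]
 [ 0.085  0.082  0.089  0.089  0.085  0.082  0.073]
 [ 0.082  0.078  0.074  0.062  0.052  0.046  0.003]
 [ 0.053  0.002 -0.001  0.004  0.003 -0.    -0.004]
 [-0.002  0.001 -0.002 -0.    -0.    -0.002 -0.003]
 [ 0.003  0.005 -0.001 -0.002  0.001  0.003  0.002]
 [ 0.001  0.    -0.003  0.     0.002 -0.001 -0.004]
 [ 0.001  0.002  0.003  0.002  0.002 -0.003 -0.001]]
[-1.87021992e-01 -1.37036079e-01 -4.23191753e-02  1.66551323e+00
  4.44089210e-16 -4.07721992e-01]
(array([-1.08, -0.41,  0.04]), array([-59.5,  -0.2,  47.7])) 4.4833
0.02949397263881014 (array([-0.06,  0.31,  1.16]), array([-60. ,   0. ,  47.1])) 5.0583
```

View pics/grip.png

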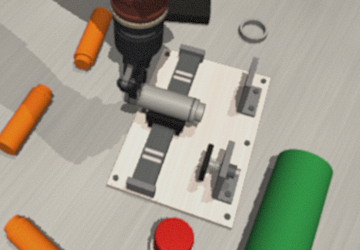

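The width reads 29.5 mm, which doesn't fit a 44 mm grip. The scene picture puts the gripper at the housing's rear, at about (130,80) in the crop, but it's too coarse to tell, so I'll zoom in.

Run:
```python
from h import *
a,d=shot('scene');b,_=shot('top')
A=cv2.resize(a[200:290,300:420],(480,360),interpolation=2);B=cv2.resize(b[130:250,280:380],(300,360),interpolation=2)
cv2.imwrite('pics/g2.png',np.hstack([A,B])[...,::-1]); print(manip.get_grip_width(),F())
P=cloud('scene',d); L=(P[...,:2]-O)@RF; m=(abs(L[...,1])<.03)&(P[...,2]>.06)&(P[...,2]<.092)&(L[...,0]>-.03)&(L[...,0]<.1)
print('nose x',np.nanpercentile(L[m][:,0],99.), 'y',np.nanmedian(L[m][:,1]),'ztop',np.nanpercentile(P[m][:,2],97))
```

```text
0.030071487652089248 (array([-0.45,  1.77,  1.75]), array([-60. ,   0. ,  47.1]))
nose x 0.05962999884451014 y -0.010368296489471795 ztop 0.08870534878719541
```

View pics/g2.png

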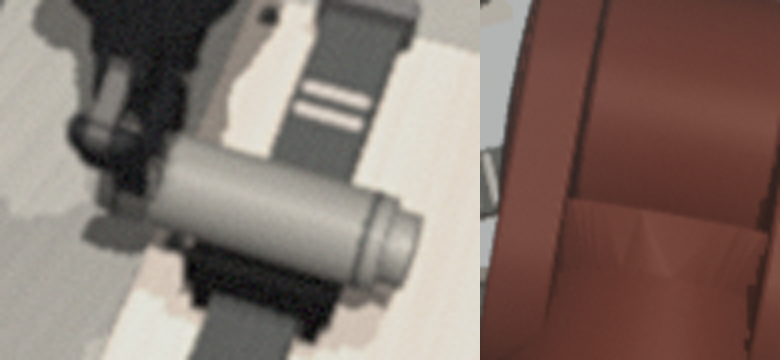

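The near finger covers the rear 25 mm of the housing or so, and the nose and top are unmoved (+59.6 mm and z 88.7 mm). So the clasp is in the right place, and the low width reading is probably finger tilt. I'll slide the carrier in steps while watching the force.

```bash
cat >> h.py <<'E'
def look():
    im,d=shot('scene'); P=cloud('scene',d); L=(P[...,:2]-O)@RF; Z=P[...,2]
    hz=(abs(L[...,1])<.14)&(Z>.058)&(Z<.092)&(L[...,0]>-.02)&(L[...,0]<.07)
    t=hz&(Z>.0855); print('housing nose x',np.percentile(L[hz][:,0],99).round(4),'top y med',np.median(L[t][:,1]).round(4),'slope',np.polyfit(L[t][:,0],L[t][:,1],1)[0].round(3),'ztop',np.percentile(Z[hz],97).round(4))
    pd=(abs(L[...,1]+.09)<.024)&(Z>.05)&(Z<.085)&(L[...,0]>.072)&(L[...,0]<.1); print('pad front x',np.percentile(L[pd][:,0],[2,50]).round(4) if pd.any() else None)
    return im
E
python3 - <<'E'
from h import *
look()
for y in (-.01,-.03,-.06,-.09):
    manip.movel(W(-.06,y,.047),v=.05); print(F(),manip.get_grip_width(),manip.get_time_s())
manip.dwell(.4); print(F()); im=look()
cv2.imwrite('pics/slid.png',cv2.resize(im[180:400,280:500],(660,660))[:600,:,::-1])
E
```

```text
housing nose x 0.0597 top y med -0.0019 slope 0.015 ztop 0.0886
pad front x [0.0845 0.094 ]
(array([-7.56,  3.95, 12.93]), array([-60.7,  -9.9,  47.8])) 0.029826372116043966 5.6083
(array([ 0.03, -1.12,  1.69]), array([-60. , -30.3,  47. ])) 0.029848138029345356 6.1583
(array([-0.09,  0.76, -0.2 ]), array([-60. , -60. ,  46.8])) 0.02957483984724943 6.9083
(array([-6.41,  5.09,  5.78]), array([-61.3, -89.7,  46.8])) 0.029961837036436435 7.6583
(array([-6.8 ,  5.52,  6.24]), array([-61.3, -89.7,  46.8]))
housing nose x 0.0585 top y med -0.0805 slope 0.128 ztop 0.0888
pad front x [0.0847 0.0941]
```

View pics/slid.png

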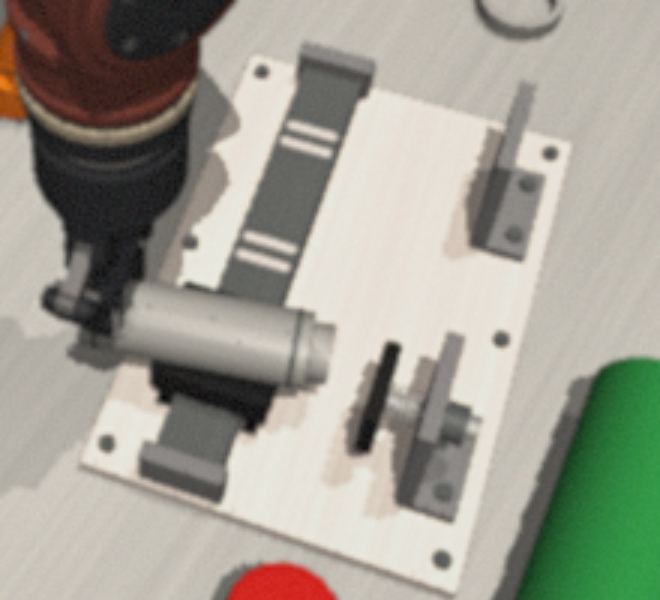

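The carrier has stopped against the entry rib at about -82 mm (force 5.5 N), with the housing yawed slightly in its play. I'll push on in small steps until it snaps in.

Run:
```python
from h import *
for k in range(8):
    y=-.0915-.0015*k
    manip.movel(W(-.06,y,.047),v=.03); f,p=F(); print(y,f,p)
    if abs(f[1])<2.5: break
print(manip.get_time_s()); im=look()
```

```text
-0.0915 [-2.91  1.67  2.22] [-60.4 -91.9  47. ]
8.3583
housing nose x 0.0583 top y med -0.0835 slope 0.116 ztop 0.0888
pad front x [0.0846 0.0948]
```

Run:
```python
from h import *
for y in (-.0935,-.0955,-.0975):
    manip.movel(W(-.06,y,.047),v=.03); manip.dwell(.1); print(y,F()); look()
print(manip.get_time_s())
im,d=np.load('/tmp/scene.npz').values()
cv2.imwrite('pics/s3.png',cv2.resize(im[220:360,290:430],(560,560),interpolation=2)[...,::-1])
```

```text
-0.0935 (array([-0.02,  0.81,  0.64]), array([-59.7, -93.9,  47. ]))
housing nose x 0.0585 top y med -0.0861 slope 0.131 ztop 0.0888
pad front x [0.0847 0.0942]
-0.0955 (array([ 0.44, -0.2 , -0.5 ]), array([-59.9, -95.6,  47. ]))
housing nose x 0.0581 top y med -0.0887 slope 0.122 ztop 0.0886
pad front x [0.0847 0.0943]
-0.0975 (array([ 0.74,  1.39, -0.04]), array([-60. , -97.4,  47. ]))
housing nose x 0.0581 top y med -0.0893 slope 0.116 ztop 0.0886
pad front x [0.0845 0.0944]
9.6083
```

View pics/s3.png

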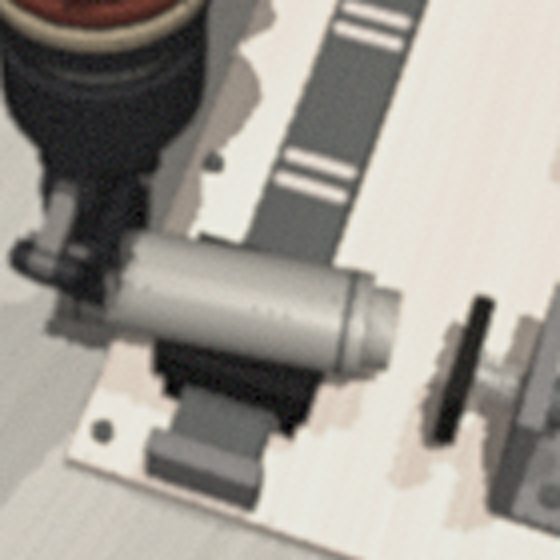

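The carrier appears to be in the station, with the housing yawed within its play. I'll straighten it by bringing the rear back towards -90 mm, then release, rise and check from the top camera.

```bash
cat >> h.py <<'E'
def topcheck():
    im,d=shot('top'); P=cloud('top',d); L=(P[...,:2]-O)@RF; Z=P[...,2]
    h=(Z>.06)&(Z<.094)&(abs(L[...,1]+.09)<.045)&(L[...,0]>-.1)&(L[...,0]<.078); t=h&(Z>.082)
    print('top: housing x',np.percentile(L[h][:,0],[.5,99.5]).round(4),'y',np.percentile(L[h][:,1],[1,50,99]).round(4),'slope',np.polyfit(L[t][:,0],L[t][:,1],1).round(4))
    c=(Z>.046)&(Z<.060)&(abs(L[...,1]+.09)<.06)&(abs(L[...,0])<.03); q=L[c]; print('walls y',np.percentile(q[:,1],[2,98]).round(4),c.sum())
    return im
E
python3 - <<'E'
from h import *
for y in (-.0955,-.0935,-.092):
    manip.movel(W(-.06,y,.047),v=.03); manip.dwell(.1); print(y,F()); look()
    if F()[0][1]<-3: break
manip.move_gripper(.085); manip.dwell(.1); print('open',manip.get_grip_width(),F()); look()
manip.movel(W(-.06,-.092,.13),v=.15); manip.movel(W(-.16,-.09,.13),v=.2); look()
im=topcheck(); print(manip.get_time_s())
cv2.imwrite('pics/t2.png',cv2.resize(im[75:240,280:425,::-1],None,fx=3.5,fy=3.5,interpolation=2))
E
```

```text
-0.0955 (array([ 0.03, -0.72,  0.31]), array([-60. , -95.5,  47. ]))
housing nose x 0.058 top y med -0.0891 slope 0.14 ztop 0.0889
pad front x [0.0845 0.0943]
-0.0935 (array([ 0.29, -0.75, -0.05]), array([-60. , -93.5,  47. ]))
housing nose x 0.0583 top y med -0.0882 slope 0.095 ztop 0.0888
pad front x [0.0849 0.0943]
-0.092 (array([-1.35, -1.72,  2.12]), array([-60. , -92.1,  47.1]))
housing nose x 0.0583 top y med -0.088 slope 0.113 ztop 0.0889
pad front x [0.085  0.0941]
open 0.08509199900819794 (array([ 0.41,  0.23, -0.02]), array([-60., -92.,  47.]))
housing nose x 0.0583 top y med -0.0883 slope 0.105 ztop 0.0887
pad front x [0.0852 0.0946]
housing nose x 0.0581 top y med -0.088 slope 0.115 ztop 0.0889
pad front x [0.0846 0.0943]
top: housing x [-0.08    0.0587] y [-0.1154 -0.0876 -0.0643] slope [ 0.1106 -0.0884]
walls y [-0.1199 -0.0583] 254
12.9917
```

View pics/t2.png

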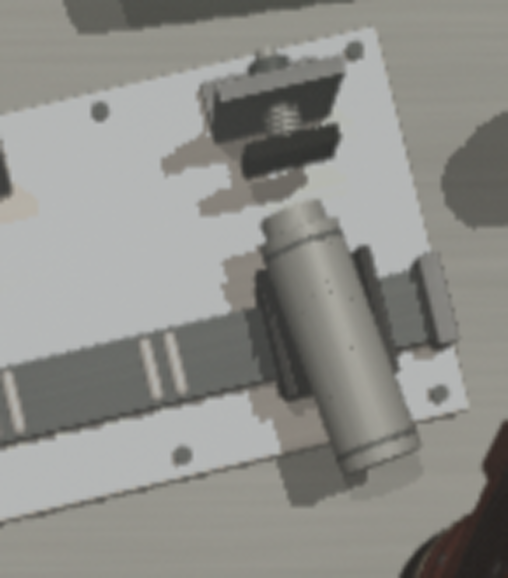

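From the top, the walls span -0.0582 to -0.1199, so the carrier sits at about -0.089, in the station. The housing is at yaw 0.11, because the low walls allow more play than I assumed, and that exceeds the 0.08 limit. The earlier clasp must have been loose. I'll regrip with a full close so the flat pads align it, checking the width.

Run:
```python
from h import *
manip.movel(W(-.065,-.0905,.13),v=.2); manip.movel(W(-.065,-.0905,.050),v=.15)
for w in (.05,.044,.038):
    manip.move_gripper(w,squeeze=30); print(w,manip.get_grip_width(),F()); look()
manip.move_gripper(0,squeeze=30); manip.dwell(.2); print(0,manip.get_grip_width(),F()); im=look()
print(manip.get_time_s())
cv2.imwrite('pics/s4.png',cv2.resize(im[220:360,290:430],(560,560),interpolation=2)[...,::-1])
```

```text
0.05 0.04985294403412951 (array([ 0.07, -0.1 , -0.08]), array([-64.8, -90.6,  50.3]))
housing nose x 0.0583 top y med -0.0881 slope 0.112 ztop 0.0889
pad front x [0.0848 0.0944]
0.044 0.04397746413742156 (array([ 0.04,  0.55, -0.58]), array([-65. , -90.5,  49.9]))
housing nose x 0.0583 top y med -0.0883 slope 0.097 ztop 0.0888
pad front x [0.0845 0.0939]
0.038 0.037721409619659745 (array([ 0.66,  0.48, -0.76]), array([-65. , -90.5,  50. ]))
housing nose x 0.0583 top y med -0.0881 slope 0.102 ztop 0.0887
pad front x [0.0845 0.0943]
0 -2.0401202519956707e-05 (array([-1.63,  0.7 ,  5.59]), array([-64.8, -90.7,  50.5]))
housing nose x 0.0573 top y med -0.0882 slope 0.059 ztop 0.0913
pad front x [0.0849 0.094 ]
16.0583
```

View pics/s4.png

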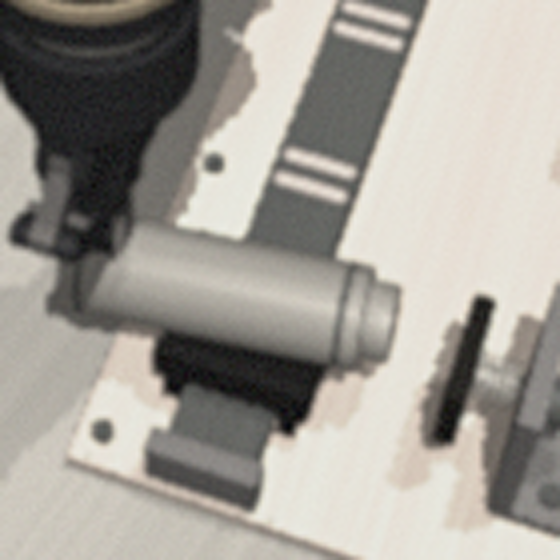

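The fingers shut fully, so the housing isn't between them. The picture shows the housing's rear in front of the fingers. I'll locate the real gripper in the saved depth cloud without moving.

Run:
```python
from h import *
z=np.load('/tmp/scene.npz'); P=cloud('scene',z['d']); L=(P[...,:2]-O)@RF; Z=P[...,2]
def st(a,b):
    m=(Z>a)&(Z<b)&(L[...,0]>-.2)&(L[...,0]<.06)&(abs(L[...,1]+.09)<.1); q=L[m]
    print(a,b,m.sum(),'x',np.percentile(q[:,0],[2,25,50,75,98]).round(3),'y',np.percentile(q[:,1],[2,25,50,75,98]).round(3))
for a in (.04,.055,.07,.095,.105,.115,.13,.15,.18): st(a,a+.012)
m=(Z>.05)&(Z<.1)&(L[...,0]<-.02)&(L[...,0]>-.2)&(abs(L[...,1]+.09)<.1)
H,xe,ye=np.histogram2d(L[m][:,0],L[m][:,1],bins=[np.arange(-.14,-.01,.01),np.arange(-.15,-.03,.01)]);print(H.astype(int))
p=imaging.camera_params('scene'); T=np.linalg.inv(p['world_from_camera']); f=240/np.tan(np.radians(p['fovy'])/2)
for w in [(-.065,-.0905,.05),(-.065,-.0905,.069),(-.065,-.0905,.123),(-.08,-.09,.066),(.06,-.09,.066)]:
    c=T@np.r_[W(*w),1]; print(w,np.round([c[0]/c[2]*f+p['cx'],c[1]/c[2]*f+p['cy']]), ((np.array([c[0]/c[2]*f+p['cx'],c[1]/c[2]*f+p['cy']])-[290,220])*4).round())
print(Rotation.from_rotvec(manip.get_tool_rot()).as_matrix().round(3), manip.get_joints())
```

```text
0.04 0.052000000000000005 499 x [-0.032 -0.013  0.003  0.017  0.033] y [-0.157 -0.151 -0.12  -0.105 -0.098]
0.055 0.067 249 x [-0.077 -0.034 -0.01   0.013  0.053] y [-0.12  -0.117 -0.114 -0.11  -0.095]
0.07 0.082 605 x [-0.078 -0.05  -0.017  0.02   0.056] y [-0.114 -0.109 -0.107 -0.104 -0.07 ]
0.095 0.107 29 x [-0.062 -0.059 -0.057 -0.055 -0.016] y [-0.106 -0.102 -0.099 -0.094 -0.088]
0.105 0.11699999999999999 19 x [-0.059 -0.057 -0.055 -0.055 -0.055] y [-0.104 -0.099 -0.099 -0.094 -0.089]
0.115 0.127 9 x [-0.059 -0.055 -0.055 -0.055 -0.054] y [-0.104 -0.099 -0.09  -0.089 -0.087]
0.13 0.14200000000000002 84 x [-0.071 -0.064 -0.057 -0.054 -0.052] y [-0.124 -0.112 -0.107 -0.105 -0.083]
0.15 0.162 66 x [-0.059 -0.054 -0.054 -0.05  -0.049] y [-0.14  -0.126 -0.108 -0.099 -0.079]
0.18 0.192 183 x [-0.076 -0.067 -0.062 -0.055 -0.047] y [-0.15  -0.144 -0.137 -0.117 -0.105]
[[ 0  0  0  0  0  0  0  0  0  0  0]
 [ 0  0  0  0  0  0  0  0  0  0  0]
 [ 0  0  0  0  0  0  0  0  0  0  0]
 [ 0  0  0  0  0  0  0  0  0  0  0]
 [ 0  0  0  0  0  0  0  0  0  0  0]
 [ 0  0  0  2  2  0  0  0  0  0  0]
 [ 0  0  0 49 19  0  0  0  0  0  0]
 [ 0  0  0 49 43  1  0  0  0  0  0]
 [ 0  0  0 44 47 38 18  7  0  0  0]
 [ 0  0  0 39 45 38 23 14  0  0  0]
 [ 0  0  1 41 50 36 30 11  1  1  0]
 [ 0  0  4 50 53 38 29 10  0  0  0]]
(-0.065, -0.0905, 0.05) [317. 289.] [108. 275.]
(-0.065, -0.0905, 0.069) [317. 283.] [107. 254.]
(-0.065, -0.0905, 0.123) [316. 267.] [104. 187.]
(-0.08, -0.09, 0.066) [309. 281.] [ 75. 245.]
(0.06, -0.09, 0.066) [388. 307.] [391. 349.]
[[ 0.976  0.001 -0.219]
 [ 0.219 -0.     0.976]
 [ 0.    -1.    -0.   ]] [-3.51783867e-01 -8.80763351e-02 -3.60074293e-01  1.29817725e+00
 -9.88948034e-05 -5.72452378e-01]
```

```bash
python3 - <<'E'
from h import *
z=np.load('/tmp/scene.npz'); im=z['im']; P=cloud('scene',z['d']); L=(P[...,:2]-O)@RF; Z=P[...,2]
for x in np.arange(-.08,.06,.01):
    m=(abs(L[...,0]-x)<.005)&(Z>.05)&(Z<.11)&(abs(L[...,1]+.09)<.04)&(im.min(-1)>70)
    if m.sum()>3:
        i=np.nanargmax(np.where(m,Z,-1)); q=L[m]; print(round(x,3),m.sum(),'zmax',np.percentile(Z[m],95).round(4),'y',np.percentile(q[:,1],[2,98]).round(4))
print('gray patch of gripper/housing pixels: fixture x,y,z, gray')
for v in range(262,300,4):
    print(v,[ (u,*(np.r_[L[v,u],Z[v,u]]*1000).round().tolist(),int(im[v,u].mean())) for u in range(294,326,5)])
R0=Rotation.from_rotvec([-0.4321562,1.98570684,-1.98327239]).as_matrix().round(3); print(R0)
E
cp /tmp/scene.npz /tmp/s_shut.npz
```

```text
-0.08 35 zmax 0.08 y [-0.1162 -0.1076]
-0.07 46 zmax 0.0842 y [-0.1164 -0.1023]
-0.06 132 zmax 0.1037 y [-0.1146 -0.0791]
-0.05 154 zmax 0.0875 y [-0.1138 -0.0762]
-0.04 156 zmax 0.0887 y [-0.1133 -0.0756]
-0.03 157 zmax 0.0886 y [-0.1129 -0.0755]
-0.02 153 zmax 0.0891 y [-0.1109 -0.074 ]
-0.01 153 zmax 0.0897 y [-0.1102 -0.0731]
-0.0 154 zmax 0.0903 y [-0.1094 -0.0723]
0.01 158 zmax 0.0911 y [-0.1081 -0.0719]
0.02 154 zmax 0.0914 y [-0.1071 -0.0704]
0.03 161 zmax 0.0922 y [-0.1072 -0.0693]
0.04 165 zmax 0.0926 y [-0.1056 -0.0651]
0.05 137 zmax 0.0881 y [-0.1042 -0.0714]
0.06 44 zmax 0.0878 y [-0.0988 -0.0708]
gray patch of gripper/housing pixels: fixture x,y,z, gray
262 [(294, -138.0, -26.0, 0.0, 193), (299, -73.0, -134.0, 199.0, 81), (304, -67.0, -130.0, 196.0, 80), (309, -59.0, -130.0, 201.0, 41), (314, -55.0, -120.0, 187.0, 20), (319, -52.0, -109.0, 173.0, 34), (324, -54.0, -83.0, 133.0, 39)]
266 [(294, -134.0, -34.0, -1.0, 190), (299, -125.0, -32.0, 1.0, 171), (304, -65.0, -134.0, 192.0, 103), (309, -58.0, -133.0, 195.0, 34), (314, -56.0, -119.0, 175.0, 29), (319, -52.0, -108.0,
[... 1283 characters left out ...]
 (304, -79.0, -113.0, 76.0, 107), (309, -71.0, -110.0, 76.0, 59), (314, -62.0, -110.0, 81.0, 108), (319, -54.0, -107.0, 81.0, 150), (324, -46.0, -105.0, 83.0, 166)]
294 [(294, -111.0, -90.0, 0.0, 173), (299, -103.0, -86.0, -0.0, 177), (304, -78.0, -115.0, 65.0, 78), (309, -69.0, -115.0, 72.0, 62), (314, -61.0, -113.0, 74.0, 120), (319, -53.0, -110.0, 74.0, 134), (324, -45.0, -109.0, 76.0, 150)]
298 [(294, -108.0, -97.0, -0.0, 170), (299, -99.0, -95.0, 1.0, 175), (304, -92.0, -90.0, -2.0, 113), (309, -70.0, -114.0, 55.0, 79), (314, -61.0, -114.0, 62.0, 85), (319, -52.0, -114.0, 66.0, 93), (324, -44.0, -112.0, 69.0, 114)]
[[-0.909 -0.     0.416]
 [-0.416  0.001 -0.909]
 [-0.    -1.    -0.001]]
```

The depth data settles it. The shut fingertips are at a true z of about 0.087, resting on the housing, while the TCP reports 0.050, so the real tips are about 35 mm higher than reported. x and y agree (finger centre at -65 mm). The earlier "clasp" only pinched the top of the cylinder. I'll raise, open, go 35 mm lower in force-watched steps and regrip, expecting a width near 44 mm.

Run:
```python
from h import *
manip.movel(W(-.063,-.0895,.075),v=.15); manip.move_gripper(.085)
for z in (.045,.032,.022,.014):
    manip.movel(W(-.063,-.0895,z),v=.08); f,p=F(); print(f,p)
    if abs(f[2])>6: print('contact');break
else:
    manip.move_gripper(.03,squeeze=40); manip.dwell(.2); print(manip.get_grip_width(),F())
look(); print(manip.get_time_s())
z=np.load('/tmp/scene.npz'); P=cloud('scene',z['d']); L=(P[...,:2]-O)@RF; Z=P[...,2]
m=(abs(L[...,0]+.063)<.012)&(L[...,1]<-.112)&(L[...,1]>-.15)&(Z>.03)&(Z<.2); print('finger z',np.percentile(Z[m],[1,5,50]).round(3),m.sum())
t=(abs(L[...,1]+.09)<.03)&(Z>.082)&(Z<.094)&(L[...,0]>-.045)&(L[...,0]<.045); print('crest',np.polyfit(L[t][:,0],L[t][:,1],1).round(4),'pitch',[np.percentile(Z[t&(abs(L[...,0]-x)<.006)],95).round(4) for x in (-.035,0,.035)])
cv2.imwrite('pics/s5.png',cv2.resize(z['im'][220:360,290:430],(560,560),interpolation=2)[...,::-1])
```

```text
[ 0.57  0.15 -0.07] [-63.4 -89.3  44.5]
[-0.32  0.16  0.18] [-63.5 -89.2  31.3]
[-0.1  -0.74  0.32] [-63.4 -89.2  21.3]
[-0.54 -0.59 -0.27] [-63.4 -89.2  13.4]
0.04300633770678033 (array([-0.58, -1.54,  3.9 ]), array([-62.8, -89.7,  14.3]))
housing nose x 0.0589 top y med -0.0898 slope 0.018 ztop 0.0889
pad front x [0.0849 0.0943]
19.225
finger z [0.061 0.074 0.155] 629
crest [ 0.0296 -0.0914] pitch [np.float64(0.0885), np.float64(0.0889), np.float64(0.0893)]
```

View pics/s5.png

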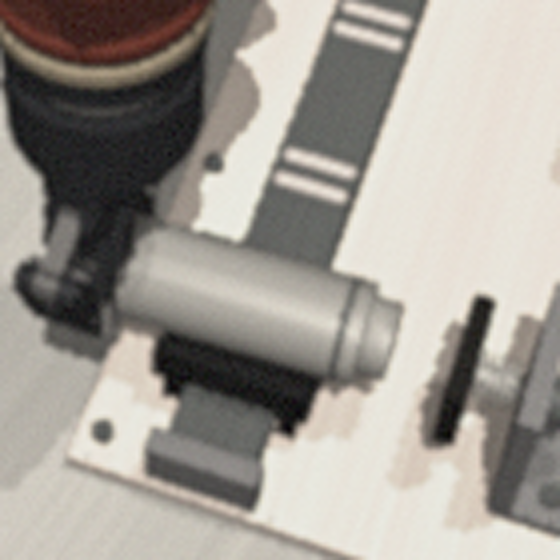

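The width is 43.0 mm, so this is a real grip, and the housing is straight again (slope 0.018, the same as the initial bias; y about -0.090). The fingertips are close to wall-top height, so I'll regrip 6 mm higher to clear the walls, then advance while watching force and pad.

Run:
```python
from h import *
manip.move_gripper(.06); manip.movel(W(-.063,-.0897,.020),v=.1)
manip.move_gripper(.03,squeeze=50); manip.dwell(.3); print(manip.get_grip_width(),F(),manip.get_time_s()); look()
f0=F()[0]
for s in (.010,.020,.024,.027,.029,.031):
    manip.movel(W(-.063+s,-.0897,.020),v=.04); manip.dwell(.1); f,p=F(); print(s,f,p,manip.get_grip_width())
    if f[0]-f0[0]<-7: break
look(); print(manip.get_time_s())
```

```text
0.0425925443929439 (array([-2.06,  0.46,  5.9 ]), array([-63. , -89.8,  20.2])) 20.3667
housing nose x 0.0589 top y med -0.0904 slope 0.033 ztop 0.0891
pad front x [0.0847 0.0944]
0.01 [-4.95 -0.53  8.85] [-53.5 -90.   20.4] 0.0424012913783122
0.02 [-6.32  0.2   9.25] [-43.5 -90.   20.5] 0.04223005046102132
0.024 [-6.91  0.33 10.67] [-39.8 -90.   20.5] 0.04190647140945718
0.027 [-9.6  -0.27 12.94] [-37.1 -90.   20.5] 0.04247294090072643
housing nose x 0.0693 top y med -0.0909 slope 0.03 ztop 0.0888
pad front x [0.0725 0.081 ]
22.1667
```

Contact is just starting. Fx includes cradle friction of about 5-6 N, so I'll measure the pad travel directly as well, using the pad rim in depth against the earlier pad-out picture.

```bash
cat >> h.py <<'E'
def pad(z):
    P=cloud('scene',z['d']); L=(P[...,:2]-O)@RF; Z=P[...,2]; im=z['im']
    r=np.hypot(L[...,1]+.09,Z-.066)
    m=(r>.020)&(abs(L[...,1]+.09)<.027)&(Z>.046)&(Z<.092)&(L[...,0]>.076)&(L[...,0]<.112)&(im.max(-1)<75)
    q=L[m][:,0]; h=(abs(L[...,1]+.09)<.03)&(Z>.05)&(Z<.093)&(L[...,0]>.02)&(L[...,0]<.085)&(im.min(-1)>80)
    s=(im.max(-1)>-1)&h&(Z>.075)
    return m.sum(),np.percentile(q,[5,25,50,75]).round(4)
E
python3 - <<'E'
from h import *
print('ref',pad(np.load('/tmp/s_shut.npz')),pad(np.load('/tmp/scene.npz')))
for s in (.029,.031,.033):
    manip.movel(W(-.063+s,-.0897,.020),v=.03); manip.dwell(.15); f,p=F(); shot('scene'); print(s,f,p,manip.get_grip_width(),pad(np.load('/tmp/scene.npz')))
    if f[0]<-17: break
print(manip.get_time_s())
z=np.load('/tmp/scene.npz');cv2.imwrite('pics/s6.png',cv2.resize(z['im'][220:360,290:450],(640,560),interpolation=2)[...,::-1])
E
```

```text
ref (np.int64(177), array([0.086 , 0.0877, 0.0895, 0.0914])) (np.int64(181), array([0.0871, 0.0888, 0.0906, 0.0925]))
0.029 [-13.23   0.46  14.21] [-35.7 -90.   20.5] 0.04232594834577187 (np.int64(174), array([0.0885, 0.0901, 0.0919, 0.0938]))
0.031 [-15.45   0.3   15.94] [-34.2 -90.   20.5] 0.042731632232729876 (np.int64(174), array([0.09  , 0.0916, 0.0935, 0.0953]))
0.033 [-17.43  -0.28  17.52] [-32.7 -89.9  20.5] 0.04247319221671415 (np.int64(181), array([0.0915, 0.0931, 0.095 , 0.097 ]))
23.5167
```

View pics/s6.png

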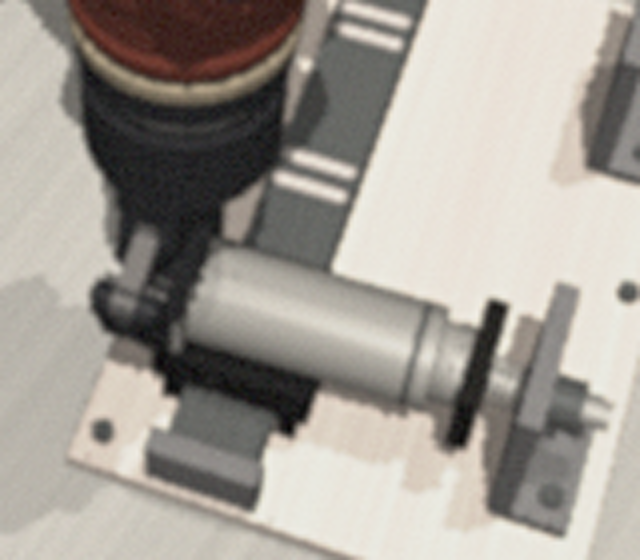

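The picture shows the pad at about (480,375) being pushed in by the nose, with the housing straight in the cradle. The pad is 5.5 mm in, and its travel matches the tool's travel with no slip. I'll advance to about 10 mm.

Run:
```python
from h import *
for s in (.036,.0385):
    manip.movel(W(-.063+s,-.0897,.020),v=.03); manip.dwell(.15); f,p=F(); shot('scene'); print(s,f,p,manip.get_grip_width(),pad(np.load('/tmp/scene.npz')))
manip.dwell(1.0); print(F()); shot('scene'); z=np.load('/tmp/scene.npz'); print(pad(z),manip.get_time_s())
P=cloud('scene',z['d']); L=(P[...,:2]-O)@RF; Z=P[...,2]
t=(abs(L[...,1]+.09)<.03)&(Z>.082)&(Z<.094)&(L[...,0]>-.01)&(L[...,0]<.075); print('crest',np.polyfit(L[t][:,0],L[t][:,1],1).round(4),'ztop',[np.percentile(Z[t&(abs(L[...,0]-x)<.006)],95).round(4) for x in (0,.035,.065)])
c=(Z>.046)&(Z<.060)&(abs(L[...,1]+.125)<.012)&(abs(L[...,0])<.03); print('near wall outer y',np.percentile(L[c][:,1],[2,50]).round(4))
```

```text
0.036 [-20.84   0.24  19.15] [-30.2 -89.9  20.5] 0.042540572659761126 (np.int64(181), array([0.0939, 0.0956, 0.0976, 0.0995]))
0.0385 [-23.3    0.24  22.24] [-28.3 -89.9  20.4] 0.04247961853297575 (np.int64(190), array([0.0958, 0.0976, 0.0996, 0.1016]))
(array([-24.15,   0.65,  21.52]), array([-28.3, -89.9,  20.4]))
(np.int64(190), array([0.0958, 0.0976, 0.0996, 0.1016])) 25.4667
crest [ 0.0229 -0.0922] ztop [np.float64(0.0884), np.float64(0.0889), np.float64(0.0886)]
near wall outer y [-0.1214 -0.1196]
```

The pad is 9.9 mm in and steady, the housing is level and aligned, and the carrier is at about -0.09. Handing in.

Run:
```python
from h import *
manip.dwell(.8); shot('scene'); print(F(),pad(np.load('/tmp/scene.npz')),manip.get_time_s()); manip.finish_job()
```

```text
(array([-2.405e+01,  2.000e-02,  2.169e+01]), array([-28.3, -89.9,  20.4])) (np.int64(187), array([0.0959, 0.0976, 0.0996, 0.1016])) 26.3167
the job is handed in; nothing more can be done
```

The carrier is in the -90 mm station facing the sprung pad, and the housing is gripped and held pressed against the pad. I handed the job in at 26.3 s of the 42 s; no verdict is reported.

**Last checks**
- **Pad:** it is about 10 mm in by depth camera, so about 10 N from its spring. The reading was steady over the last 2 s.
- **Housing:** its yaw reads about 0.02 rad, similar to the starting reading. Its top is at 88–89 mm, so it lies down in the cradle, at y about -0.09.
- **Carrier:** the walls read -0.058 to -0.120 from above, about -0.089, before I pressed. The near wall still read about -0.120 at the end.
- **Grip:** 42.5 mm on the 44 mm housing, with no slip against the pad's travel.

**What disagreed**
- **Fingertip height:** the fingertips are really about 35 mm higher than the reported TCP. My first grasp therefore only pinched the top of the housing and left it yawed about 0.11 rad after the slide. I found this in the depth data, regripped lower and straightened the housing before it touched the pad.
- **Wrist force:** it reads about 24 N along the press, well above the spring's 10 N, with about 22 N upward on the tool. I put the extra down to cradle friction, because the grip presses the housing down. I relied on the pad travel for the push, so the friction share is not confirmed separately.
- **Surroundings:** I did not measure the can, ring and sanding block again at the end; the arm was not taken near them.

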